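Make up an order to weight on the dial scale

TASK

Make the order in the weighing pan up to weight: move small cartons from the steel catch tray in front of the sealing machine into the pan of the dial scale, laying them flat and clear of its rim, one after another, until the scale's pointer comes to rest between the two black limit tabs on its dial. Leave the larger carton in the pan, leave the cartons you do not need in the catch tray, and do not disturb the paper cups, the plastic tub or the red-capped jar.

Things in the scene. Friction and masses are not known exactly. Their poses are not given: they have to be found in the camera images.
- carton_a: small white carton, 56 (x) x 85 (y) x 29 (z) mm, 0.14 to 0.16 kg, one of three alike; origin at the centre of its underside, z up. They lie flat in the catch tray, side by side along the tray's y, each with its 56 mm width roughly along that row and about 30 to 45 mm between neighbours
- carton_b: small white carton, 56 (x) x 85 (y) x 29 (z) mm, 0.14 to 0.16 kg, one of three alike; origin at the centre of its underside, z up. They lie flat in the catch tray, side by side along the tray's y, each with its 56 mm width roughly along that row and about 30 to 45 mm between neighbours
- carton_c: small white carton, 56 (x) x 85 (y) x 29 (z) mm, 0.14 to 0.16 kg, one of three alike; origin at the centre of its underside, z up. They lie flat in the catch tray, side by side along the tray's y, each with its 56 mm width roughly along that row and about 30 to 45 mm between neighbours
- big_carton: larger brown carton, 66 (x) x 105 (y) x 35 (z) mm, 0.17 to 0.33 kg, the first part of the order; it already lies in the far (+x) half of the weighing pan, its 105 mm length about along the pan's y. Origin at the centre of its underside
- catch_mid (a point): centre of the inner floor of the catch tray, a shallow fixed steel tray 125 (x) x 345 (y) mm, its floor 8 mm above the thin black mat it stands on and its rim 11 mm above its floor; x and y axes along its sides (y is the long way, the row of cartons), z up
- pan_mid (a point): centre of the inner floor of the scale's steel pan, 210 (x) x 215 (y) mm with a 13 mm high rim, floor 89 mm above the table when empty; x points away from the dial, y left, z up. Sprung: it sinks 12 mm per kg (0.8 N per mm), stops at 14.5 mm. Its near (-x) half is free: two small cartons fit side by side, 85 mm length along y, centred at x = -50, y = -47 and +47 mm
- pointer (a joint): black pointer of the round white dial (128 mm across, tilted 45 degrees up towards the robot at the scale's near end). 0 rad is the zero mark at the lower left; it turns clockwise 4.71 rad (270 degrees) per kg in the pan, so 0.7 rad for each small carton; it settles within 0.5 s
- limit_tabs (a joint): dial angle (rad, same zero and direction as the pointer) of the lower of two black limit tabs, joined by a black arc outside the marks, set for this order; the upper tab is always 0.895 rad further clockwise. The weight is right when the pointer lies between this value and this value + 0.895. One or two small cartons are needed
- pointer_tip (a point): tip of the pointer, 44 mm from its pivot
- tabs_mid (a point): point midway between the two limit tabs, 44 mm from the pivot: the pointer tip reaches it when the weight is in the middle of the limits
- cup_stack: stack of white paper cups standing far left, 92 mm wide, 123 mm high; a bystander. Origin at the centre of its foot
- tub: round white and clear plastic tub, 115 mm wide, 70 mm high, left of the dial; a bystander. Origin at the centre of its foot
- jar: red-capped small jar, 45 mm wide, 106 mm high, between the scale's pan and the sealing machine; a bystander. Origin at the centre of its foot

How it is judged:
At the end, for the whole second after the job is handed in: The pointer rests between the two limit tabs (tip within 19.5 mm of the point midway between them), every small carton lies flat (within 0.1 rad, so not up on a rim) and at rest either in the weighing pan or in the catch tray, and the larger carton is still in the pan (distance between pointer_tip and tabs_mid below 0.0195 m and ((x of carton_a in the frame of pan_mid between -0.095 and 0.095 m and y of carton_a in the frame of pan_mid between -0.1 and 0.1 m and z of carton_a in the frame of pan_mid between -0.008 and 0.07 m) or (x of carton_a in the frame of catch_mid between -0.06 and 0.06 m and y of carton_a in the frame of catch_mid between -0.168 and 0.168 m and z of carton_a in the frame of catch_mid between -0.008 and 0.04 m)) and angle between each of carton_a, carton_b, carton_c's own z axis and vertical below 0.1 rad and linear speed of each of carton_a, carton_b, carton_c, big_carton below 0.02 m/s and ((x of carton_b in the frame of pan_mid between -0.095 and 0.095 m and y of carton_b in the frame of pan_mid between -0.1 and 0.1 m and z of carton_b in the frame of pan_mid between -0.008 and 0.07 m) or (x of carton_b in the frame of catch_mid between -0.06 and 0.06 m and y of carton_b in the frame of catch_mid between -0.168 and 0.168 m and z of carton_b in the frame of catch_mid between -0.008 and 0.04 m)) and ((x of carton_c in the frame of pan_mid between -0.095 and 0.095 m and y of carton_c in the frame of pan_mid between -0.1 and 0.1 m and z of carton_c in the frame of pan_mid between -0.008 and 0.07 m) or (x of carton_c in the frame of catch_mid between -0.06 and 0.06 m and y of carton_c in the frame of catch_mid between -0.168 and 0.168 m and z of carton_c in the frame of catch_mid between -0.008 and 0.04 m)) and x of big_carton in the frame of pan_mid between -0.1 and 0.1 m and y of big_carton in the frame of pan_mid between -0.1 and 0.1 m and z of big_carton in the frame of pan_mid between -0.008 and 0.05 m and not (velocity of joint pointer above 0.3 rad/s) and not (velocity of joint pointer below -0.3 rad/s)); the robot touches nothing.
It fails at once if the stack of paper cups is moved more than 30 mm (distance of cup_stack from where it was at the start of the episode above 0.03 m).
It fails at once if the plastic tub is moved more than 30 mm (distance of tub from where it was at the start of the episode above 0.03 m).
It fails at once if the red-capped jar is moved more than 30 mm (distance of jar from where it was at the start of the episode above 0.03 m).
It also fails if it takes over 48 s, if anything falls off the work surface, if the arm or the gripper's body presses on something with over 40 N, if the wrist force passes 120 N, or if a joint passes its speed limit or range.

ROBOT

A 6-joint arm with a two-finger parallel gripper is mounted at the origin on a cart in front of the work surface, level with it; the furniture and walls round the work are solid. World frame = base frame: x ahead of the robot, y to its left, z up, the work surface at z = 0. Lengths are in m, angles in rad, forces in N, time in s.
With the tool pointing down it reaches from about 0.35 to 0.725 m from the base axis. Payload 6 kg.
Tool frame: the origin (TCP) lies at the very end of the fingers, on their centre line; the grasp point (between the pads) lies 19 mm behind it; z points along the fingers, y is the line along which they close (so a half turn about z gives the same grasp; the last joint's range is limited). The gripper opens to 85 mm and grips with 20 to 120 N. Pads are 22 mm wide; open, the fingers measure 114 mm over their backs; the gripper's body (76 mm by 85 mm) begins 54 mm behind the grasp point. The pads swing forward as they close: fully open they stand 13 mm farther back than shut.
Start: joints at [-0.79, 0.04, 0.085, 0, -1.615, -0.334], TCP at [0.259, -0.541, 0.231] pointing down, gripper open.
Joint ranges: [-2.56, 2.56], [-1.29, 2.01], [-1.08, 1.49], [-3.29, 1.98], [-2.81, -0.18], [-2.99, 2.99]. Speed limits (rad/s): [2.57, 2.57, 3.01, 3.14, 3.14, 3.14].

INTERFACE

Orientations are given as a 3x3 rotation matrix whose columns are the frame's x, y, z axes.
In Python, from workcell import ctrl gives the robot as it stands. Calls block until the motion is done:
- ctrl.movep(position, orientation): joint-space move of the TCP to a pose.
- ctrl.move_linear(position, rot=None, feed=0.15): straight line of the TCP; rot=None keeps the orientation; feed is the mean speed in m/s.
- ctrl.move_j(angles): joint-space move.
- ctrl.move_gripper(opening): finger opening in m; the grip force is fixed at half the most; returns when the fingers have stopped.
- ctrl.hold(seconds).
- ctrl.inverse_kinematics(position, orientation): joint angles nearest the present ones, or None.
- ctrl.capture(name): name is "side" or "top" or "wrist"; returns the picture (480x640x3 uint8, blue, green, red); there is no depth.
- ctrl.camera_info(name): a dict with "fovy" (degrees; the focal length in pixels is half the picture's height over the tangent of half this angle, whatever the lens; pixels are square), "cx", "cy" (the principal point, pixels), "origin" and "attitude" of the camera in the world. Camera axes: x right, y up, looking along -z (the intrinsics and any distortion apply to the point x, -y, -z); pixel columns grow to the right and rows downward; lengths in m; the calibration is good to about 2 mm. A picture is of the moment at which its call begins: read the wrist's pose just before it. camera_info takes no time and is no camera call; for the wrist camera it gives the pose at the moment of the call.
A pose or a line that the arm cannot do raises ctrl.Unreachable and nothing moves.
- ctrl.job_done(): hands the job in; it is judged then, once.
Trained networks look in the newest picture that a camera, given by its name, has taken for a name from the list of things; names that differ only in an ending like _2 or _b are one class to them, and where a whole thing is asked for, a point or a joint stands for the part that bears it (a point fixed in the world has none). Each returns a list of dicts, best first, with "confidence" (0 to 1); they miss things now and then, are a little off and sometimes report something else, mostly with a low value. They report only what shows in the picture. A call takes as long as a camera call.
- ctrl.look_for(query, camera): "extent" ([left, top, width, height] in pixels, round what is visible of it).
Readings, each from a call of its own:
- ctrl.read_clock(): time.
- ctrl.read_q(): joint angles.
- ctrl.read_qvel(): joint speeds.
- ctrl.read_effort(): joint torques, N m.
- ctrl.read_eef_pos(): TCP position.
- ctrl.read_orientation(): TCP orientation.
- ctrl.read_ft_force(): force on the tool from outside, world axes, zero at the start.
- ctrl.read_wrist_torque(): the same for the moment, N m.
- ctrl.read_grip_width(): finger opening in m.
- ctrl.read_grip_force(): force on a finger pad.
Only numpy, scipy, OpenCV 4.12 (cv2) and the standard library are available. Lean on these libraries where they do the work, as an engineer would, in place of code of your own. Each camera call takes 0.05 s, during which the arm holds its last target. There are 200 camera calls.

## Working session

There is one attempt and no reset: what is moved stays moved. The work goes in short steps, each a Python script; the robot and the scene stay as the last script left them, time stands still between calls to the robot, and variables do not carry over. Pictures are saved under pics/ and viewed, at most 10 in all, crops included, and the job is handed in when it is done.

```bash
mkdir -p pics; ls; python3 - <<'E'
from workcell import ctrl
import cv2,numpy as np
ims=[]
for n in ("side","top","wrist"):
    im=ctrl.capture(n); cv2.imwrite(f"pics/{n}0.png",im); i=ctrl.camera_info(n); print(n,i)
    for q in ("carton_a","big_carton","pan_mid","pointer","jar","limit_tabs","catch_mid"):
        try: print(q,[(np.round(d["extent"]).tolist(),round(d["confidence"],2)) for d in ctrl.look_for(q,n)][:4])
        except Exception as e: print(q,e)
print(ctrl.read_clock())
E
```

```text
pics
side {'fovy': 45.12314532035771, 'cx': 306.8642408027279, 'cy': 248.89635855340538, 'origin': array([0.12384328, 1.04880073, 0.94342482]), 'attitude': array([[-0.92630927,  0.23820016, -0.29191064],
       [-0.37675765, -0.59013872,  0.71399578],
       [-0.00219386,  0.77136047,  0.6363947 ]])}
carton_a [([346.0, 195.0, 35.0, 22.0], 0.89), ([363.0, 176.0, 27.0, 29.0], 0.84), ([327.0, 216.0, 33.0, 28.0], 0.8)]
big_carton [([216.0, 221.0, 47.0, 43.0], 0.81)]
pan_mid [([203.0, 211.0, 115.0, 79.0], 0.84)]
pointer [([333.0, 268.0, 6.0, 12.0], 0.61)]
jar [([297.0, 183.0, 18.0, 42.0], 0.76)]
limit_tabs [([321.0, 251.0, 10.0, 19.0], 0.43)]
catch_mid [([319.0, 176.0, 82.0, 77.0], 0.79)]
top {'fovy': 45.565933209517894, 'cx': 311.92788790073377, 'cy': 230.06983508323546, 'origin': array([0.22542428, 0.04992404, 1.54926116]), 'attitude': array([[ 0.0117009 ,  0.98197782, -0.18863365],
       [-0.99992745,  0.01095115, -0.00501639],
       [-0.00286022,  0.18867866,  0.98203472]])}
carton_a [([352.0, 232.0, 36.0, 28.0], 0.79), ([393.0, 236.0, 30.0, 24.0], 0.63), ([430.0, 242.0, 32.0, 23.0], 0.57)]
big_carton [([262.0, 158.0, 42.0, 29.0], 0.86)]
pan_mid [([244.0, 155.0, 87.0, 81.0], 0.96)]
pointer [([431.0, 243.0, 30.0, 21.0], 0.7), ([287.0, 258.0, 8.0, 1.0], 0.41)]
jar [([370.0, 186.0, 18.0, 20.0], 0.63)]
limit_tabs [([281.0, 244.0, 16.0, 4.0], 0.59)]
catch_mid [([344.0, 222.0, 129.0, 56.0], 0.58)]
wrist {'fovy': 61.313728067287535, 'cx': 322.0872519798067, 'cy': 230.79607850796774, 'origin': array([ 0.18331487, -0.57671486,  0.37464617]), 'attitude': array([[-4.31755137e-01, -8.53776296e-01, -2.90952811e-01],
       [ 9.01990852e-01, -4.08698900e-01, -1.39203851e-01],
       [-6.31458972e-05, -3.22538752e-01,  9.46556258e-01]])}
carton_a [([392.0, 405.0, 65.0, 59.0], 0.74), ([529.0, 471.0, 25.0, 9.0], 0.46)]
big_carton []
pan_mid []
pointer []
jar []
limit_tabs []
catch_mid [([359.0, 371.0, 202.0, 109.0], 0.85)]
1.2
```

```bash
python3 - <<'E'
import cv2,numpy as np
t=cv2.imread("pics/top0.png")[140:300,225:491]; s=cv2.imread("pics/side0.png")[165:300,190:430]
a=cv2.resize(t,None,fx=3,fy=3,interpolation=2); cv2.imwrite("pics/topc.png",a)
cv2.imwrite("pics/sidec.png",cv2.resize(s,None,fx=3.3,fy=3.3,interpolation=2))
E
```

```text
(no output)
```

View pics/topc.png

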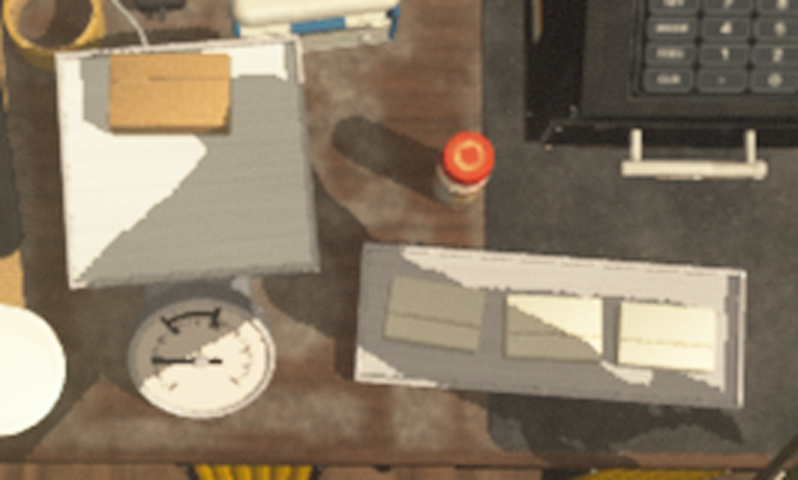

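View pics/sidec.png

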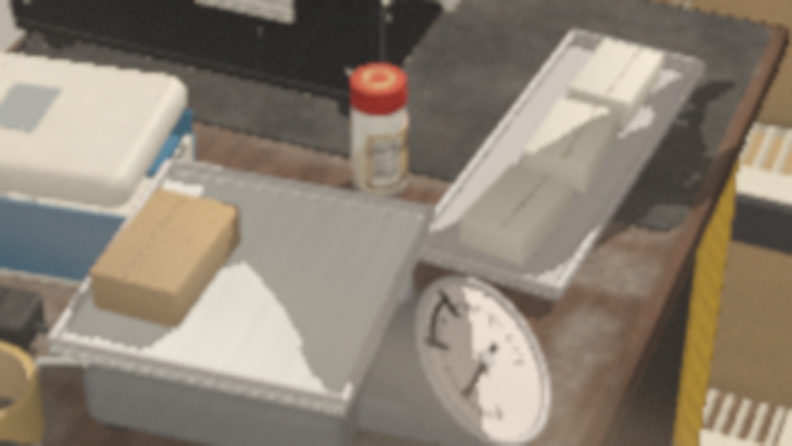

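The top view shows the pointer pointing left (about 0.79 rad) and the tabs at about 1.64 and 2.53 rad, so two cartons look likely. The cartons lie with their 85 mm length along the row, not the 56 mm width as the text says. I'll therefore grip them along world x. Next is the helper file, then close wrist views.

```bash
cat > h.py <<'E'
from workcell import ctrl
import cv2,numpy as np
def K(i):
    f=240/np.tan(np.radians(i["fovy"]/2)); return f,i["cx"],i["cy"]
def ray(i,p):
    f,cx,cy=K(i); d=i["attitude"]@np.array([(p[0]-cx)/f,-(p[1]-cy)/f,-1]); return i["origin"],d/np.linalg.norm(d)
def onz(i,p,z):
    o,d=ray(i,p); return o+d*(z-o[2])/d[2]
def proj(i,X):
    f,cx,cy=K(i); c=i["attitude"].T@(np.asarray(X,float)-i["origin"]); return np.array([cx-f*c[0]/c[2],cy+f*c[1]/c[2]])
def tri(obs):
    A=np.zeros((3,3));b=np.zeros(3)
    for i,p in obs:
        o,d=ray(i,p);M=np.eye(3)-np.outer(d,d);A+=M;b+=M@o
    X=np.linalg.solve(A,b); return X,[np.linalg.norm(proj(i,X)-p) for i,p in obs]
def R(yaw,s=1):
    "tool z down, tool y along s*(cos yaw, sin yaw)"
    y=s*np.array([np.cos(yaw),np.sin(yaw),0]);z=np.array([0,0,-1.]);return np.column_stack([np.cross(y,z),y,z])
E
python3 - <<'E'
from h import *
np.set_printoptions(precision=4,suppress=True)
T=ctrl.camera_info("top");S=ctrl.camera_info("side")
c=lambda u,v:(225+u/3,140+v/3); s=lambda u,v:(190+u/3.3,165+v/3.3)
for k,z,ps in (("cartons",.037,[(433,314),(553,325),(667,336)]),("tray rim corners",.02,[(362,243),(745,270),(741,405),(356,381)]),
  ("pan rim corners",.099,[(57,55),(300,40),(318,270),(72,288)]),("big top",.122,[(110,55),(230,55),(230,132),(110,132)]),("dial",.06,[(204,360)])):
    print(k,[onz(T,c(*p),z) for p in ps])
print("tri pan near right",tri([(T,c(318,270)),(S,s(352,400))]),"near L?",tri([(T,c(72,288)),(S,s(352,400))]),tri([(T,c(318,270)),(S,s(430,212))]))
print("dial piv",tri([(T,c(204,360)),(S,s(490,348))]))
print(ctrl.read_orientation(),ctrl.read_q())
for nm,P in (("tray",[.42,-.28,.3]),("pan",[.5,.1,.3])):
  for sg in (1,-1): print(nm,sg,ctrl.inverse_kinematics(P,R(-.07,sg)))
E
```

```text
cartons [array([ 0.4778, -0.0967,  0.037 ]), array([ 0.469 , -0.2037,  0.037 ]), array([ 0.4602, -0.305 ,  0.037 ])]
tray rim corners [array([ 0.5454, -0.0342,  0.02  ]), array([ 0.5243, -0.3818,  0.02  ]), array([ 0.4012, -0.3731,  0.02  ]), array([ 0.4189, -0.0289,  0.02  ])]
pan rim corners [array([0.6955, 0.2395, 0.099 ]), array([0.7117, 0.0251, 0.099 ]), array([0.5047, 0.008 , 0.099 ]), array([0.4866, 0.2195, 0.099 ])]
big top [array([0.6885, 0.1905, 0.122 ]), array([0.6897, 0.0862, 0.122 ]), array([0.6205, 0.0851, 0.122 ]), array([0.6194, 0.1885, 0.122 ])]
dial [array([0.4309, 0.1063, 0.06  ])]
tri pan near right (array([ 0.5637,  0.0052, -0.1255]), [np.float64(5.318135279218223), np.float64(5.910747460780155)]) near L? (array([0.4871, 0.22  , 0.0936]), [np.float64(0.19392014629974794), np.float64(0.23418108314353647)]) (array([0.5102, 0.0085, 0.0889]), [np.float64(1.3467942429476187), np.float64(1.4475116140750859)])
dial piv (array([0.4307, 0.1063, 0.0635]), [np.float64(0.14077118127425167), np.float64(0.16133927171560186)])
[[-0.9018 -0.4321 -0.0001]
 [-0.4321  0.9018  0.0001]
 [ 0.      0.0001 -1.    ]] [-0.7903  0.0402  0.0848  0.     -1.6155 -0.3337]
tray 1 None
tray -1 [-0.1882 -0.1943 -0.0109  0.     -1.7541  0.1182]
pan 1 [ 0.593  -0.1806  0.0009  0.     -1.7522  2.4786]
pan -1 [ 0.593  -0.1806  0.0009  0.     -1.7522 -0.663 ]
```

```bash
python3 - <<'E'
from h import *
import json
np.set_printoptions(precision=4,suppress=True)
info={}
for n,P,y in (("t1",[.47,-.24,.25],-.06),("t2",[.47,-.13,.25],-.06),("p1",[.53,.06,.33],.089),("p2",[.50,.16,.33],.089)):
    ctrl.movep(P,R(y,-1)); ctrl.hold(.15)
    i=ctrl.camera_info("wrist"); im=ctrl.capture("wrist"); cv2.imwrite(f"pics/{n}.png",im)
    info[n]={k:np.asarray(v).tolist() for k,v in i.items()}
    print(n,ctrl.read_clock(),i["origin"])
    for q in ("carton_a","big_carton","pan_mid","pointer","limit_tabs","catch_mid","jar"):
        print(q,[(np.round(d["extent"]).tolist(),round(d["confidence"],2)) for d in ctrl.look_for(q,"wrist")][:4])
json.dump(info,open("info.json","w"))
E
```

```text
t1 2.775 [ 0.4635 -0.3235  0.3932]
carton_a [([292.0, 179.0, 62.0, 97.0], 0.8), ([287.0, 278.0, 64.0, 91.0], 0.78), ([291.0, 62.0, 69.0, 108.0], 0.77)]
big_carton []
pan_mid [([92.0, 460.0, 139.0, 20.0], 0.44)]
pointer []
limit_tabs []
catch_mid [([242.0, 29.0, 153.0, 351.0], 0.55)]
jar [([159.0, 282.0, 66.0, 51.0], 0.9)]
t2 3.8417 [ 0.4639 -0.2133  0.3933]
carton_a [([277.0, 174.0, 70.0, 99.0], 0.96), ([282.0, 52.0, 71.0, 106.0], 0.75), ([283.0, 0.0, 69.0, 38.0], 0.59)]
big_carton [([84.0, 470.0, 33.0, 10.0], 0.6)]
pan_mid [([60.0, 355.0, 251.0, 107.0], 0.57)]
pointer [([368.0, 406.0, 10.0, 32.0], 0.54)]
limit_tabs [([332.0, 432.0, 20.0, 12.0], 0.41)]
catch_mid [([235.0, 0.0, 156.0, 289.0], 0.77), ([282.0, 51.0, 70.0, 109.0], 0.51)]
jar [([112.0, 178.0, 99.0, 87.0], 0.59)]
p1 5.2583 [ 0.536  -0.0237  0.4731]
carton_a [([345.0, 0.0, 77.0, 74.0], 0.61), ([245.0, 0.0, 38.0, 13.0], 0.29)]
big_carton [([135.0, 200.0, 84.0, 110.0], 0.84)]
pan_mid [([118.0, 132.0, 234.0, 208.0], 0.6)]
pointer []
limit_tabs [([372.0, 226.0, 20.0, 46.0], 0.5)]
catch_mid [([313.0, 1.0, 141.0, 102.0], 0.62), ([115.0, 134.0, 238.0, 208.0], 0.54)]
jar [([246.0, 2.0, 35.0, 11.0], 0.8)]
p2 6.3083 [0.5065 0.0769 0.4735]
carton_a [([93.0, 88.0, 93.0, 126.0], 0.7)]
big_carton [([94.0, 87.0, 98.0, 125.0], 0.62), ([353.0, 342.0, 83.0, 114.0], 0.56)]
pan_mid [([70.0, 7.0, 262.0, 246.0], 0.85)]
pointer [([69.0, 5.0, 260.0, 246.0], 0.59), ([386.0, 118.0, 12.0, 57.0], 0.55)]
limit_tabs [([357.0, 116.0, 16.0, 56.0], 0.93)]
catch_mid []
jar [([356.0, 118.0, 22.0, 56.0], 0.59)]
```

View pics/t1.png

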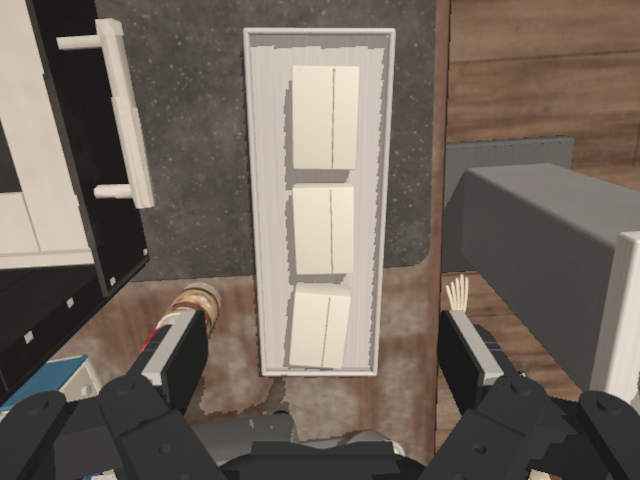

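View pics/p1.png

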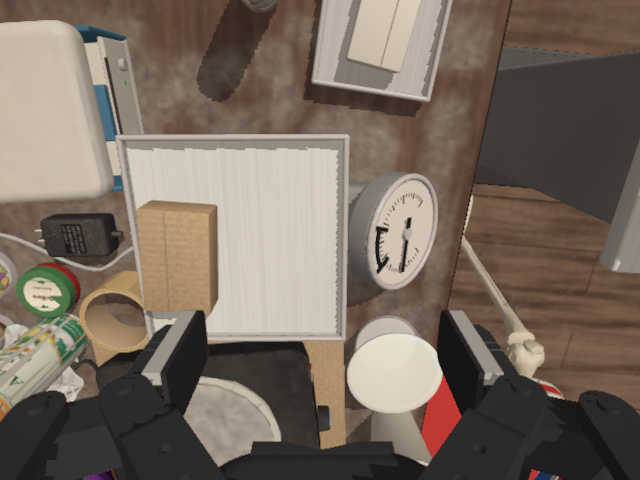

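t1 shows the three cartons in the tray: far right at (325,117), middle at (323,229), and the left one slightly turned at (320,326). p1 shows the pan at (118–350, 135–340), the brown carton at (177,257), and the pointer on the dial at (405,245). Next I'll segment the cartons in both wrist views and triangulate.

```bash
python3 - <<'E'
from h import *
import json
np.set_printoptions(precision=4,suppress=True)
I=json.load(open("info.json")); I={n:{k:np.array(v) for k,v in d.items()} for n,d in I.items()}
res={}
for n in ("t1","t2"):
    im=cv2.imread(f"pics/{n}.png").astype(int)
    m=((im[...,2]-im[...,0]>18)&(im[...,1]>150)).astype(np.uint8)
    m[:, :255]=0; m[:,385:]=0; m=cv2.morphologyEx(m,cv2.MORPH_CLOSE,np.ones((5,5)));m=cv2.morphologyEx(m,cv2.MORPH_OPEN,np.ones((7,7)))
    cs=[c for c in cv2.findContours(m,0,2)[0] if cv2.contourArea(c)>1500]
    rs=sorted([cv2.minAreaRect(c) for c in cs],key=lambda r:r[0][1]); res[n]=rs
    for r in rs:
        b=cv2.boxPoints(r); W=np.array([onz(I[n],p,.038)[:2] for p in b])
        e=[W[1]-W[0],W[2]-W[1]]; L=max(e,key=np.linalg.norm); a=np.degrees(np.arctan2(L[1],L[0]))%180
        print(n,np.round(r[0]),"ctr",W.mean(0),"sz",[np.linalg.norm(x) for x in e],"long axis deg",a)
for j,k in ((0,None),(1,None),(2,None)):
    for r2 in res["t2"]:
        X,err=tri([(I["t1"],res["t1"][j][0]),(I["t2"],r2[0])])
        if max(err)<4: print("tri",j,X,err)
# pan: rim corners and big carton from p1 (clicked) and network pan extents
c=[(119,136),(348,136),(346,339),(153,339)]
print("pan rim",[onz(I["p1"],p,.1) for p in c[:3]])
print("big near edge",[onz(I["p1"],p,.12) for p in ((217,205),(213,312))])
p2=(70,7,262,246);
print("tri near-right corner p1/p2",tri([(I["p1"],(348,136)),(I["p2"],(332,8))]))
im=cv2.imread("pics/p2.png")
a=cv2.resize(im[80:210,320:440],None,fx=4,fy=4,interpolation=2); b=cv2.resize(im[0:260,50:350],(400,347)); 
o=np.zeros((520,780,3),np.uint8);o[:520,:380]=a[:, :380];o[:347,380:780]=b;cv2.imwrite("pics/p2m.png",o)
E
```

```text
t1 [319. 210.] ctr [ 0.474 -0.201] sz [np.float64(0.10267781302047337), np.float64(0.31763994408363333)] long axis deg 89.20418146665253
t2 [318. 142.] ctr [ 0.4712 -0.1595] sz [np.float64(0.09704916381749991), np.float64(0.2451544085471027)] long axis deg 89.12282456152813
t2 [274. 400.] ctr [0.5357 0.0985] sz [np.float64(0.038442114969101084), np.float64(0.10789681673089431)] long axis deg 85.11280684505559
t2 [356. 402.] ctr [0.4467 0.1067] sz [np.float64(0.058237614709602786), np.float64(0.1111077554401856)] long axis deg 89.3047812575524
tri 0 [ 0.4777 -0.1409 -0.2487] [np.float64(1.328701536305662), np.float64(1.4031653111366633)]Traceback (most recent call last):
  File "<stdin>", line 18, in <module>
IndexError: list index out of range
```

```bash
python3 - <<'E'
from h import *
import json
np.set_printoptions(precision=4,suppress=True)
I=json.load(open("info.json")); I={n:{k:np.array(v) for k,v in d.items()} for n,d in I.items()}
im=cv2.imread("pics/t1.png"); print([im[y,x].tolist() for x,y in ((310,100),(310,230),(310,320),(275,100),(270,230),(370,230),(275,320),(360,320))])
res={}
for n in ("t1","t2"):
    im=cv2.imread(f"pics/{n}.png"); s=im[...,2].astype(int)-im[...,0]; 
    roi=np.zeros(s.shape,np.uint8); X=[(.533,-.036),(.525,-.375),(.412,-.37),(.420,-.036)]
    cv2.fillPoly(roi,[np.array([proj(I[n],(*p,.02)) for p in X]).astype(np.int32)],1)
    v=s[roi>0].clip(0,255).astype(np.uint8); t,_=cv2.threshold(v,0,255,cv2.THRESH_OTSU); print("otsu",t)
    m=((s>t)&(roi>0)).astype(np.uint8);m=cv2.morphologyEx(m,cv2.MORPH_CLOSE,np.ones((3,3)));m=cv2.morphologyEx(m,cv2.MORPH_OPEN,np.ones((5,5)))
    cs=[c for c in cv2.findContours(m,0,2)[0] if cv2.contourArea(c)>1500]
    res[n]=sorted([cv2.minAreaRect(c) for c in cs],key=lambda r:r[0][1])
    for r in res[n]:
        W=np.array([onz(I[n],p,.038)[:2] for p in cv2.boxPoints(r)])
        e=[W[1]-W[0],W[2]-W[1]]; L=max(e,key=np.linalg.norm); a=np.degrees(np.arctan2(L[1],L[0]))%180
        print(n,np.round(r[0]),"ctr",W.mean(0),"sz",np.array([np.linalg.norm(x) for x in e]),"long",a)
for r in res["t1"]:
    for r2 in res["t2"]:
        X,err=tri([(I["t1"],r[0]),(I["t2"],r2[0])])
        if max(err)<6 and 0<X[2]<.08: print("tri",X,err)
print("pan rim",[onz(I["p1"],p,.1) for p in ((119,136),(348,136),(346,339))])
print("big near edge",[onz(I["p1"],p,.12) for p in ((217,205),(213,312))])
print("tri near-right corner p1/p2",tri([(I["p1"],(348,136)),(I["p2"],(332,8))]))
im=cv2.imread("pics/p2.png")
a=cv2.resize(im[80:210,320:440],None,fx=4,fy=4,interpolation=2); b=cv2.resize(im[0:260,50:350],(320,277)); 
o=np.zeros((520,800,3),np.uint8);o[:520,:480]=a;o[:277,480:800]=b;cv2.imwrite("pics/p2m.png",o)
E
```

```text
[[200, 219, 231], [198, 217, 229], [200, 219, 232], [181, 192, 203], [179, 189, 201], [181, 192, 203], [179, 190, 202], [187, 197, 209]]
otsu 26.0
t1 [326. 117.] ctr [ 0.4619 -0.3024] sz [0.0545 0.085 ] long 88.11127653223134
t1 [323. 228.] ctr [ 0.4701 -0.2043] sz [0.0552 0.0888] long 87.88340905926273
t1 [320. 325.] ctr [ 0.4796 -0.1015] sz [0.097 0.055] long 80.88501802017714
otsu 26.0
t2 [316.  15.] ctr [ 0.4648 -0.2713] sz [0.0551 0.0211] long 176.48433452754708
t2 [315. 105.] ctr [ 0.4706 -0.2024] sz [0.0548 0.0851] long 87.71113340113466
t2 [312. 224.] ctr [ 0.4804 -0.0985] sz [0.0896 0.0553] long 80.07683503003574
tri [ 0.4703 -0.204   0.0319] [np.float64(0.2595812299395746), np.float64(0.28618548095405805)]
tri [ 0.4803 -0.0969  0.0276] [np.float64(0.3802205303875807), np.float64(0.4152673024552254)]
pan rim [array([0.7152, 0.0287, 0.1   ]), array([0.5095, 0.0108, 0.1   ]), array([0.4888, 0.2224, 0.1   ])]
big near edge [array([0.6221, 0.0797, 0.12  ]), array([0.6256, 0.1898, 0.12  ])]
tri near-right corner p1/p2 (array([0.5068, 0.0105, 0.0966]), [np.float64(2.829791593116445), np.float64(3.1098347078537034)])
```

```bash
sleep 1
```

```text
(no output)
```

View pics/p2m.png

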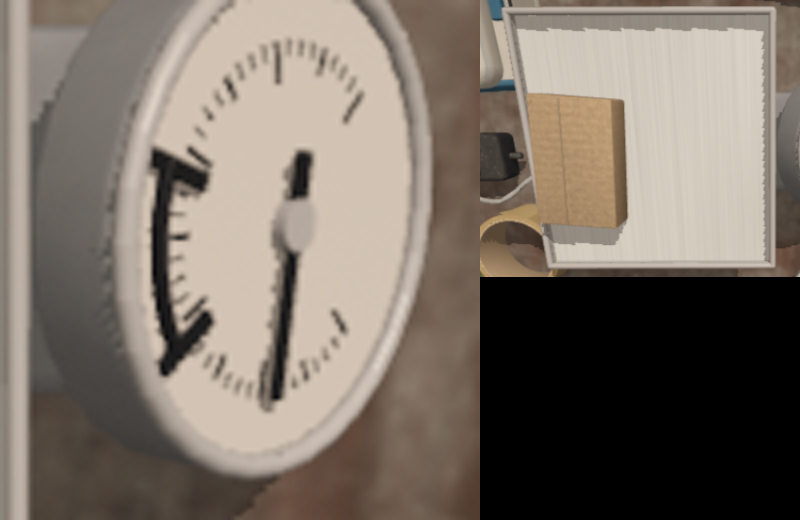

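Carton tops sit at z ≈ 0.03–0.04, which fits the text. Centres are (.480,-.098) turned −9.5° and (.470,-.2035) turned −2.2°, and the pan centre is (.6005,.124) with yaw 0.087. In p2 the pointer is below the pivot (394,136) with its tip at (388,180), and the tabs are at (366,166) and (365,122). Moving the first carton now.

```bash
cat >> h.py <<'E'
PAN=np.array([.6005,.124]);PY=.087
def dial(i,piv,pts):
    a=np.array([np.cos(PY),np.sin(PY),0]);up=(a+[0,0,1])/2**.5;n=np.array([0,0,1])-a;n/=2**.5;right=np.array([np.sin(PY),-np.cos(PY),0])
    c0=np.array([.4307,.1063,.0635])
    def X(p): o,d=ray(i,p);return o+d*((c0-o)@n)/(d@n)
    P=X(piv);out=[]
    for p in pts: v=X(p)-P; out.append((np.round((np.arctan2(v@right,v@up)+np.radians(135))%(2*np.pi),3),np.round(np.linalg.norm(v),3)))
    return P,out
def transfer(c,yaw,slot,zt,w=.072):
    Rp=R(yaw,-1);Rq=R(PY,-1)
    T=PAN+np.array([[np.cos(PY),-np.sin(PY)],[np.sin(PY),np.cos(PY)]])@slot
    ctrl.move_gripper(w)
    ctrl.movep([*c,.12],Rp); ctrl.move_linear([*c,.011],feed=.1)
    print("down",ctrl.read_eef_pos(),ctrl.read_ft_force())
    ctrl.move_gripper(.04); print("grip",ctrl.read_grip_width(),ctrl.read_grip_force())
    ctrl.move_linear([*c,.2],feed=.2); print("lift",ctrl.read_grip_width(),ctrl.read_ft_force())
    ctrl.movep([*T,.2],Rq); ctrl.move_linear([*T,.13],feed=.15); ctrl.move_linear([*T,zt],feed=.06); ctrl.hold(.3)
    print("at pan",ctrl.read_eef_pos(),ctrl.read_ft_force(),ctrl.read_grip_width())
    ctrl.move_gripper(w-.004); ctrl.hold(.2); ctrl.move_linear([*T,.2],feed=.15)
def look(n,P=(.50,.16,.33)):
    import json
    ctrl.movep(list(P),R(PY,-1)); ctrl.hold(.3)
    i=ctrl.camera_info("wrist");im=ctrl.capture("wrist")
    json.dump({k:np.asarray(v).tolist() for k,v in i.items()},open(n+".json","w"))
    cv2.imwrite(f"pics/{n}.png",im)
    o=np.zeros((520,800,3),np.uint8);o[:,:480]=cv2.resize(im[80:210,320:440],None,fx=4,fy=4,interpolation=2)
    o[:277,480:800]=cv2.resize(im[0:260,50:350],(320,277));cv2.imwrite(f"pics/{n}m.png",o);print(ctrl.read_clock())
E
python3 - <<'E'
from h import *
import json
np.set_printoptions(precision=4,suppress=True)
i={k:np.array(v) for k,v in json.load(open("info.json"))["p2"].items()}
print(dial(i,(393.75,136.25),[(388,180),(372.5,160),(361.25,172.5),(371.25,126.25),(358.75,118.75)]))
transfer(np.array([.480,-.098]),np.radians(-9.5),np.array([-.048,.047]),.089)
look("d1")
E
```

```text
(array([0.4328, 0.111 , 0.066 ]), [(np.float64(0.917), np.float64(0.043)), (np.float64(1.806), np.float64(0.038)), (np.float64(1.807), np.float64(0.057)), (np.float64(2.664), np.float64(0.038)), (np.float64(2.691), np.float64(0.057))])
down [ 0.4806 -0.098   0.0118] [0.6332 0.1856 0.6194]
grip 0.05466128448576053 66.34070634841919
lift 0.05466234140747294 [ 1.2132 -0.8217 -1.7805]
at pan [0.5487 0.1667 0.0893] [-0.1124 -0.2632 -1.5703] 0.054763808071404914
15.975
```

```bash
sleep 1
```

```text
(no output)
```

View pics/d1m.png

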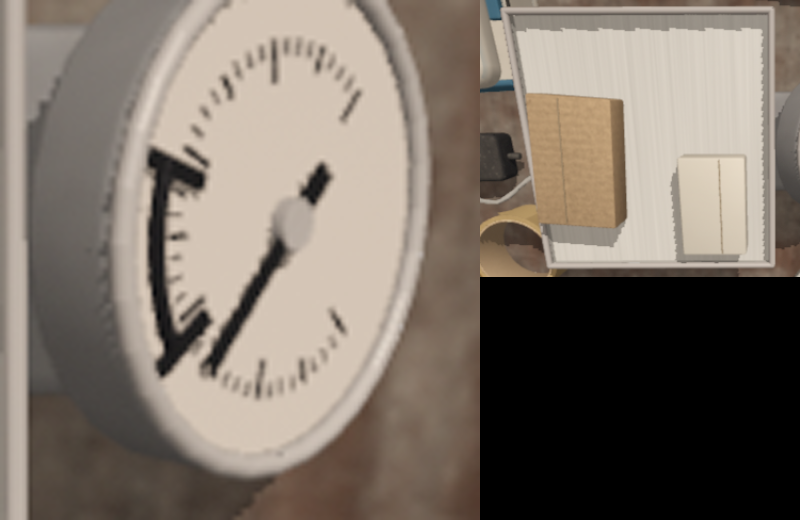

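The first carton lies flat at the near left of the pan. The pointer tip is at crop (212,370), just below the lower tab at (185,345), so a second carton is needed.

```bash
python3 - <<'E'
from h import *
np.set_printoptions(precision=4,suppress=True)
transfer(np.array([.4703,-.2035]),np.radians(-2.2),np.array([-.048,-.050]),.088)
look("d2")
E
```

```text
down [ 0.4709 -0.2036  0.0118] [0.0793 0.2424 0.7533]
grip 0.05465375066249145 66.09177231788635
lift 0.05468756530999439 [ 0.0173  0.1107 -1.6724]
at pan [0.5571 0.0701 0.0883] [ 0.6463 -1.0853 -2.0759] 0.0549284993796383
25.675
```

```bash
sleep 1
```

```text
(no output)
```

View pics/d2m.png

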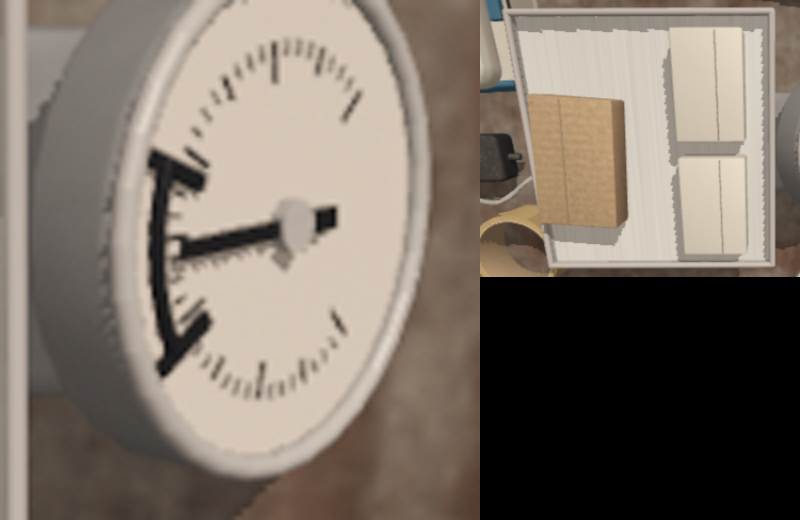

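```bash
python3 - <<'E'
from h import *
import json
np.set_printoptions(precision=3,suppress=True)
i={k:np.array(v) for k,v in json.load(open("d2.json")).items()}
M=np.array([[np.cos(PY),np.sin(PY)],[-np.sin(PY),np.cos(PY)]])
for z,ps in ((.111,[(669,28),(743,28),(746,141),(678,142),(678,156),(746,156),(745,254),(684,253)]),(.095,[(507,10),(774,10),(774,264),(552,264)])):
    for u,v in ps: print(z,M@(onz(i,(50+(u-480)*300/320,v*260/277),z)[:2]-PAN))
print(dial(i,(320+295/4,80+225/4),[(320+178/4,80+250/4)]))
E
```

```text
0.111 [-0.022 -0.09 ]
0.111 [-0.078 -0.09 ]
0.111 [-0.078 -0.006]
0.111 [-0.023 -0.006]
0.111 [-0.022  0.006]
0.111 [-0.078  0.006]
0.111 [-0.076  0.092]
0.111 [-0.021  0.091]
0.095 [ 0.106 -0.105]
0.095 [-0.101 -0.105]
0.095 [-0.102  0.108]
0.095 [0.106 0.107]
(array([0.432, 0.111, 0.065]), [(np.float64(2.303), np.float64(0.045))])
```

Both cartons measure 56 × 85 mm when projected at a flat height and sit at least 13 mm clear of the rim. The pointer reads 2.30 rad, inside 1.81–2.68. Handing in.

```bash
python3 -c "
from workcell import ctrl
print(ctrl.job_done(),ctrl.read_clock())"
```

```text
the job is handed in; nothing more can be done
the job is handed in; nothing more can be done
```

I moved two small cartons into the pan, both flat and clear of the rim, and left the third in the catch tray; the pointer rests at about 2.30 rad between the tabs (about 1.81 and 2.68 rad), and the job was handed in after about 26 s, though no verdict was shown.

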